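# Read the coats on a lacquer step panel

## Task

Check the coats on the lacquered step panel with the hand-held coating gauge: take the gauge out of its dock and, holding it upright, press its spring probe lightly down for about a second inside the ring on the bare metal zero plate, then inside the rings on the tan, the black and the red field of the panel, in that order. Let the probe touch the panel only at its rings, keep the gripper off the lacquer, and leave everything else where it is. Finish by setting the gauge gently back down in its dock, standing upright as you found it and never let go of in the air.

Things in the scene. Friction and masses are not known exactly. Their poses are not given: they have to be found in the camera images.
- dock: Black charging dock, fixed, on the white 2 mm thick mat. Base 96 x 104 x 7 mm (x, y, z) with a raised pocket in its middle, inside 36 mm along the dock's x and 58 mm along its y, walls 6 mm; flared lips at its rim, 63 mm above the underside, widen it to about 50 x 72 mm. Origin: centre of the underside (2 mm above the bench), on the pocket's centre line; z is up.
- dock_seat (a point): Centre of the dock's pocket, 38 mm above the dock's underside, level with the two ledges that carry the gauge's body; between them is a 27 mm wide well in which the probe hangs free.
- gauge: Coating gauge, loose, about 190 g: light grey box 28 mm deep (x), 50 mm wide (y), black rubber on the two sides 50 mm apart, gripped there; screen on the -x face. Starts upright in the dock, width along the dock's y, about 4 mm play each side. Origin: probe tip's end with the spring out, 8 mm above the dock's origin when docked; the box reaches from 30 to 135 mm above it (z).
- gauge_top (a point): Centre of the gauge's top face, 135 mm above the body's origin.
- probe_tip (a point): The centre of the steel probe tip's end, 10 mm in diameter, facing down. It stands 30 mm below the gauge's body with the spring out and moves up with joint probe.
- probe (a joint): How far the probe is pushed into the gauge, in m: 0 free, 0.006 at its stop. The spring gives way from 2 N and reaches 5 N at the stop; 2 to 4 mm of travel is a good light touch.
- panel: Lacquered step panel, a loose flat aluminium plate 90 x 195 x 8 mm (x, y, z), 380 g, lying on the mat in any direction. Its top is three equal fields, each 65 mm long, along y: tan ground coat at the -y end, black middle coat in the centre, red top coat at the +y end. Origin: centre of the underside (2 mm above the bench).
- mark_tan (a point): Centre of the ring (white, inner diameter 17 mm, outer 21 mm) on the tan field of the step panel, at the height of the lacquer surface (10 mm above the bench). 65 mm from the panel's centre along -y.
- mark_black (a point): Centre of the ring (white, inner diameter 17 mm, outer 21 mm) on the black field of the step panel, at the height of the lacquer surface (10 mm above the bench). At the panel's centre.
- mark_red (a point): Centre of the ring (white, inner diameter 17 mm, outer 21 mm) on the red field of the step panel, at the height of the lacquer surface (10 mm above the bench). 65 mm from the panel's centre along +y.
- zero_plate: Bare round zero plate, loose, 120 g, lying on the mat: aluminium disc of 64 mm diameter and 10 mm height in a blue collar of 76 mm diameter and 7 mm height. Origin: centre of the underside.
- zero_mark (a point): Centre of the black ring (inner diameter 17 mm) on the zero plate's bare top, 10 mm above its underside, 12 mm above the bench.
- bowl: Bystander: white ceramic bowl, 116 mm in diameter, 62 mm high. Origin: centre of the underside.
- jar: Bystander: amber jar with a black lid, 64 mm in diameter, 75 mm high. Origin: centre of the underside.
- spatula: Bystander: flat wooden lacquer spatula, 40 x 185 x 7 mm, lying along its y. Origin: underside, near its middle.
Things that resemble listed ones, but are neither listed nor needed, are in the scene too. What is shaped like the gauge but blue is not meant.

How it is judged (in metres and radians):
On the way, in this order (a step that is already met when the one before it is completed fails the run):
1. The held, upright gauge's probe is pressed inside the ring of the bare zero plate (horizontal distance between probe_tip and zero_mark below 0.008 m and contact force between gauge and zero_plate above 0.8 N and angle between gauge's own z axis and vertical below 0.14 rad and contact force between the fingers and gauge above 1 N), for 0.4 s.
2. then inside the ring on the tan field (horizontal distance between probe_tip and mark_tan below 0.008 m and contact force between gauge and panel above 0.8 N and angle between gauge's own z axis and vertical below 0.14 rad and contact force between the fingers and gauge above 1 N), for 0.4 s.
3. then inside the ring on the black field (horizontal distance between probe_tip and mark_black below 0.008 m and contact force between gauge and panel above 0.8 N and angle between gauge's own z axis and vertical below 0.14 rad and contact force between the fingers and gauge above 1 N), for 0.4 s.
4. then inside the ring on the red field (horizontal distance between probe_tip and mark_red below 0.008 m and contact force between gauge and panel above 0.8 N and angle between gauge's own z axis and vertical below 0.14 rad and contact force between the fingers and gauge above 1 N), for 0.4 s.
At the end, for the whole second after the job is handed in: The gauge stands at rest in its dock: centred within 10 mm, seated to its normal height (origin 4 to 12 mm above the dock's), upright within 0.12 rad; panel and zero plate within 12 mm, bowl, jar and spatula within 20 mm of where they were (horizontal distance between gauge and dock below 0.01 m and z of gauge in the frame of dock between 0.004 and 0.012 m and angle between gauge's own z axis and vertical below 0.12 rad and linear speed of gauge below 0.02 m/s and distance of each of panel, zero_plate from where it was at the start of the episode below 0.012 m and distance of each of bowl, jar, spatula from where it was at the start of the episode below 0.02 m); the robot touches nothing.
It fails at once if The gauge presses harder than 20 N on the panel or the zero plate (contact force between gauge and panel above 20 N or contact force between gauge and zero_plate above 20 N).
It fails at once if The gauge touches the panel away from its rings (tip more than 13 mm from all three centres) (contact force between gauge and panel above 0.3 N and horizontal distance between probe_tip and mark_tan above 0.013 m and horizontal distance between probe_tip and mark_black above 0.013 m and horizontal distance between probe_tip and mark_red above 0.013 m).
It fails at once if The gripper or arm touches the panel (contact force between any of the fingers, the arm and panel above 0.5 N).
It fails at once if The gauge is let go of in the air (free of the fingers more than 12 mm above its seat) (contact force between the fingers and gauge below 0.05 N and z of gauge in the frame of dock above 0.02 m).
It fails at once if The panel or the zero plate is shoved more than 12 mm, or a bystander more than 20 mm (distance of any of panel, zero_plate from where it was at the start of the episode above 0.012 m or distance of any of bowl, jar, spatula from where it was at the start of the episode above 0.02 m).
It also fails if it takes over 69 s, if anything falls off the work surface, if the arm or the gripper's body presses on something with over 40 N, if the wrist force passes 120 N, or if a joint passes its speed limit or range.

## Robot

A 6-joint arm with a two-finger parallel gripper is mounted at the origin on the work surface. World frame = base frame: x ahead of the robot, y to its left, z up, the work surface at z = 0. Lengths are in mm, angles in rad, forces in N, time in s.
With the tool pointing down it reaches from about 300 to 775 mm from the base axis. Payload 14.6 kg.
Tool frame: the origin (TCP) lies on the centre line of the jaws, within the pads' length; the fingertips stand 19 mm ahead of it and the grasp point (between the pads) is the TCP (bot.tip_reach is the distance from the TCP to the fingertips, in mm); z points along the fingers, y is the line along which they close (so a half turn about z gives the same grasp; the last joint's range is limited). The gripper opens to 85 mm and grips with 20 to 120 N. Pads are 22 mm wide; open, the fingers measure 114 mm over their backs; the gripper's body (76 mm by 85 mm) begins 54 mm behind the grasp point. The pads swing forward as they close: fully open they stand 13 mm farther back than shut.
Start: joints at [-1.347, 0.3, 1.521, -0, 1.321, -0.067], TCP at [157.688, -526.9, 224.581] pointing down, gripper open.
Joint ranges: [-3.03, 3.03], [-0.79, 2.21], [0.23, 2.52], [-1.04, 4.18], [0, 3.07], [-2.55, 2.55]. Speed limits (rad/s): [2.22, 2.22, 2.57, 3.14, 3.14, 3.14].

## Interface

Orientations are given as a unit quaternion [w, x, y, z].
In Python, from rig import bot gives the robot as it stands. Calls block until the motion is done:
- bot.move_to(position, orientation): joint-space move of the TCP to a pose.
- bot.servo_line(position, attitude=None, speed=150, until_force=None): straight line of the TCP; attitude=None keeps the orientation; speed is the mean speed in mm/s. With until_force (N) it stops when the force on the tool has changed by that much, and returns True; else False.
- bot.move_joints(angles): joint-space move.
- bot.move_gripper(opening, grip_force=None): finger opening in mm; grip_force is the grip in N (None keeps the last); returns when the fingers have stopped.
- bot.dwell(seconds).
- bot.ik(position, orientation): joint angles nearest the present ones, or None.
- bot.read_state(): the state.
- bot.read_camera(name): name is "scene" or "side" or "wrist"; returns a dict with "image" (480x640x3 uint8, blue, green, red), "depth" (480x640 float32, mm along the optical axis (not along the pixel's ray), 0 where there is no reading), "fovy" (degrees; the focal length in pixels is half the picture's height over the tangent of half this angle, whatever the lens; pixels are square), "cx", "cy" (the principal point, pixels), "eye" and "attitude" of the camera in the world; the wrist camera has in their place "mount" (4x4, takes a point from camera to tool coordinates, whose origin is the TCP and whose axes are the flange's). Camera axes: x right, y down, z forward; pixel columns grow to the right and rows downward; lengths in mm; the calibration is good to about 2 mm. The wrist camera is an equidistant fisheye: a pixel r from the principal point sees the ray r / f radians off the axis. A picture is of the moment at which its call begins: read the wrist's pose just before it.
A pose or a line that the arm cannot do raises bot.MotionError and nothing moves.
- bot.finish_job(): hands the job in; it is judged then, once.
The state is a dict: "clock": time; "joint_positions": joint angles; "qvel": joint speeds; "effort": joint torques, N m; "ee_pos": TCP position; "tool_rot": TCP orientation; "ft_force": force on the tool from outside, world axes, zero at the start; "moment": the same for the moment, N m; "grip_width": finger opening in mm; "grip_force": force on a finger pad.
Only numpy, scipy, OpenCV 4.12 (cv2) and the standard library are available. Lean on these libraries where they do the work, as an engineer would, in place of code of your own. Each camera call takes 0.05 s, during which the arm holds its last target. There are 200 camera calls.

## Working session

There is one attempt and no reset: what is moved stays moved. The work goes in short steps, each a Python script; the robot and the scene stay as the last script left them, time stands still between calls to the robot, and variables do not carry over. Pictures are saved under pics/ and viewed, at most 10 in all, crops included, and the job is handed in when it is done.

```bash
ls; mkdir -p pics; cat > h.py <<'E'
import numpy as np, cv2
from scipy.spatial.transform import Rotation as R
from rig import bot
def rot(q): return R.from_quat([q[1],q[2],q[3],q[0]]).as_matrix()
def foc(c): return 240/np.tan(np.radians(c['fovy'])/2)
def rays(c,uv):
    "world ray origin, directions (z_cam=1) for scene/side"
    uv=np.atleast_2d(uv).astype(float);f=foc(c)
    d=np.c_[(uv[:,0]-c['cx'])/f,(uv[:,1]-c['cy'])/f,np.ones(len(uv))]
    A=np.array(c['attitude']); A=rot(A) if A.size==4 else A
    return np.array(c['eye']),d@A.T
def onplane(c,uv,z):
    e,d=rays(c,uv); return e+d*((z-e[2])/d[:,2])[:,None]
E
python3 - <<'E'
from h import *
for n in('scene','side','wrist'):
    c=bot.read_camera(n); cv2.imwrite(f'pics/{n}0.png',c['image']); print(n,{k:v for k,v in c.items() if k not in('image','depth')})
s=bot.read_state();print(s)
E
```

```text
pics
scene {'fovy': 49.3072635867351, 'cx': 312.5129496327113, 'cy': 233.64807338410364, 'eye': array([1068.49088046, -305.786014  ,  810.97828104]), 'attitude': array([-0.30043012,  0.82101295,  0.45753594, -0.16229709])}
side {'fovy': 51.977669698656044, 'cx': 321.392196624838, 'cy': 246.86714540993023, 'eye': array([334.99468868, 602.6485816 , 841.38618629]), 'attitude': array([ 0.07425742, -0.18572635,  0.91473175, -0.35108031])}
wrist {'fovy': 65.70646984690485, 'cx': 331.8714112143256, 'cy': 243.95805518453668, 'mount': array([[ 9.97726995e-04, -9.48553944e-01, -3.16613992e-01,
         8.18624812e+01],
       [ 9.99999402e-01,  1.08829655e-03, -1.09223182e-04,
        -7.67560384e-01],
       [ 4.48173996e-04, -3.16613693e-01,  9.48554463e-01,
        -1.49288335e+02],
       [ 0.00000000e+00,  0.00000000e+00,  0.00000000e+00,
         1.00000000e+00]])}
{'clock': 0.15, 'joint_positions': array([-1.34659817e+00,  3.00377852e-01,  1.52145407e+00, -7.36511745e-06,
        1.32069287e+00, -6.66106682e-02]), 'qvel': array([ 0.00118475,  0.00022973, -0.00282246,  0.00071489, -0.00174143,
        0.00015546]), 'effort': array([ 8.52524081e-04, -5.43665171e+01, -3.61887932e+01, -2.09846519e-05,
        3.13251323e-03, -1.57721439e-05]), 'ee_pos': array([ 157.64776289, -526.72546119,  224.12620176]), 'tool_rot': array([-4.64338813e-04,  9.89447151e-01,  1.44893474e-01, -4.02415590e-05]), 'ft_force': array([-0.54444565, -0.07922162,  1.28299878]), 'moment': array([-0.00311472,  0.0161483 , -0.00254467]), 'grip_force': 0.0, 'grip_width': 85.32125593980126}
```

View pics/scene0.png

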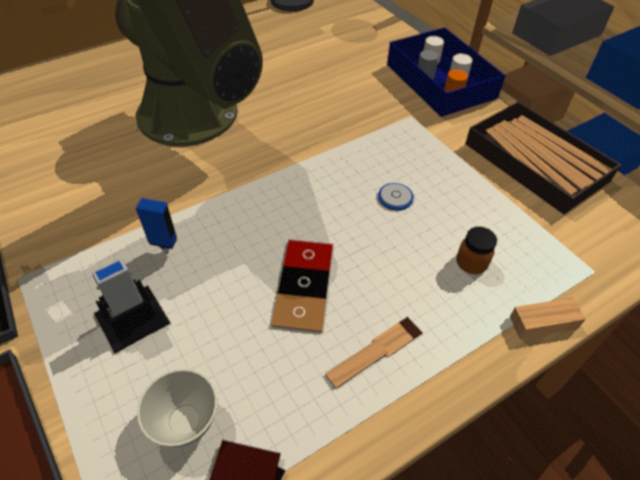

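View pics/side0.png

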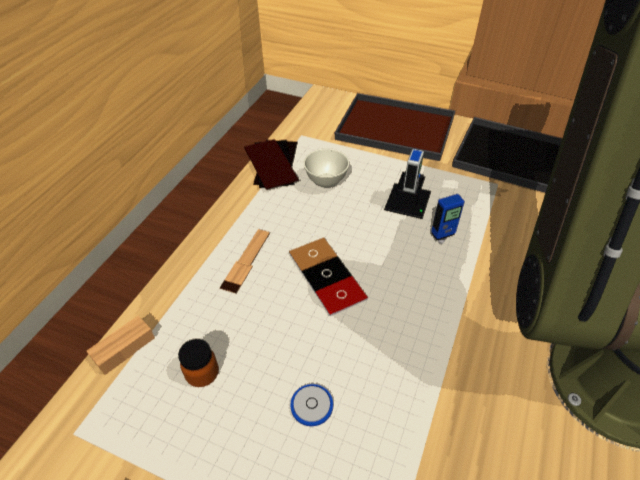

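The scene view shows the gauge in its dock at (120,295) with its blue top at (109,270). The rings are red (308,254), black (304,282), tan (299,312) and zero (396,194). In the side view the gauge is at (413,170), and the rings are tan (313,253), black (327,273), red (341,294) and zero (311,403).

```bash
cat >> h.py <<'E'
def tri(*views):
    "least-squares meeting point of rays (eye,dir); returns point and miss"
    A=np.zeros((3,3));b=np.zeros(3)
    for e,d in views:
        d=np.ravel(d)/np.linalg.norm(d);P=np.eye(3)-np.outer(d,d);A+=P;b+=P@e
    p=np.linalg.solve(A,b)
    return p,[np.linalg.norm(np.cross(p-e,np.ravel(d)/np.linalg.norm(d))) for e,d in views]
def ringc(img,uv,kind,w=13):
    "ring centre near uv: ellipse through the ring's ink; kind 'white' or 'black'"
    u,v=map(int,np.round(uv)); p=img[v-w:v+w+1,u-w:u+w+1]
    g=(p.min(2) if kind=='white' else 255-p.max(2))
    g=cv2.resize(g,None,fx=8,fy=8,interpolation=cv2.INTER_CUBIC)
    _,m=cv2.threshold(g,0,255,cv2.THRESH_OTSU)
    cs,_=cv2.findContours(m,cv2.RETR_CCOMP,cv2.CHAIN_APPROX_NONE)
    c0=np.array([w+.5,w+.5])*8
    cs=[c for c in cs if len(c)>40 and cv2.pointPolygonTest(c,tuple(c0),False)>0]
    es=[cv2.fitEllipse(c) for c in cs]
    es.sort(key=lambda e:e[1][0])
    return [(np.array(e[0])+.5)/8-.5+[u-w,v-w] for e in es],[tuple(np.round(np.array(e[1])/8,1)) for e in es]
E
python3 - <<'E'
from h import *
px={'scene':dict(red=(308,254),black=(304,282),tan=(299,312),zero=(396,194)),
'side':dict(tan=(313,253),black=(327,273),red=(341,294),zero=(311,403))}
C={n:bot.read_camera(n) for n in px}
for k in('zero','tan','black','red'):
    v=[]
    for n,c in C.items():
        cs,ax=ringc(c['image'],px[n][k],'black' if k=='zero' else 'white',w=9)
        print(k,n,[np.round(a,1).tolist() for a in cs],ax)
        if cs: 
            e,d=rays(c,cs[0]);v.append((e,d));print('  plane',onplane(c,cs[0],12 if k=='zero' else 10).round(1))
    if len(v)==2: print('  tri',[np.round(a,1) for a in tri(*v)])
for n,p in(('scene',(109,270)),('side',(417,156))):
    c=C[n];im=c['image'];u,v=p;crop=im[v-30:v+90,u-60:u+80]
    cv2.imwrite(f'pics/g_{n}.png',cv2.resize(crop,None,fx=5,fy=5,interpolation=cv2.INTER_CUBIC))
    print(n,onplane(c,p,145).round(0), c['depth'][v,u])
a=cv2.imread('pics/g_scene.png');b=cv2.imread('pics/g_side.png');
h=np.hstack([a,b]);cv2.imwrite('pics/g.png',cv2.resize(h,(800,int(h.shape[0]*800/h.shape[1]))));
E
```

```text
zero scene [[395.8, 193.8], [395.6, 193.8]] [(np.float64(4.1), np.float64(5.9)), (np.float64(8.5), np.float64(11.1))]
  plane [[503.  263.5  12. ]]
zero side [[311.3, 402.6], [311.4, 402.8]] [(np.float64(8.2), np.float64(9.0)), (np.float64(12.4), np.float64(12.5))]
  plane [[503.8 263.6  12. ]]
  tri [array([503.5, 263.5,  12.3]), array([0.3, 0.3])]
tan scene [[298.7, 311.4], [298.8, 311.5]] [(np.float64(6.3), np.float64(7.4)), (np.float64(11.8), np.float64(13.5))]
  plane [[643.  -61.7  10. ]]
tan side [[312.5, 252.8], [312.6, 252.9]] [(np.float64(4.5), np.float64(6.1)), (np.float64(8.4), np.float64(10.4))]
  plane [[644.5 -61.5  10. ]]
  tri [array([643.8, -61.5,  10.6]), array([0.7, 0.7])]
black scene [[303.7, 281.3], [303.7, 281.4]] [(np.float64(5.2), np.float64(6.6)), (np.float64(11.6), np.float64(13.5))]
  plane [[592.3 -20.6  10. ]]
black side [[326.3, 272.7], [326.2, 272.7]] [(np.float64(4.5), np.float64(6.5)), (np.float64(9.1), np.float64(11.1))]
  plane [[593.8 -20.2  10. ]]
  tri [array([593.2, -20.4,  10.5]), array([0.7, 0.7])]
red scene [[308.2, 254.0], [308.2, 253.9]] [(np.float64(4.5), np.float64(6.1)), (np.float64(10.9), np.float64(13.1))]
  plane [[542.1  20.2  10. ]]
red side [[341.0, 293.9], [341.1, 294.0]] [(np.float64(5.0), np.float64(6.6)), (np.float64(9.5), np.float64(11.2))]
  plane [[543.3  20.3  10. ]]
  tri [array([542.8,  20.3,  10.4]), array([0.5, 0.5])]
scene [[ 495. -317.  145.]] 818.4671
side [[ 493. -315.  145.]] 1119.17
```

View pics/g.png

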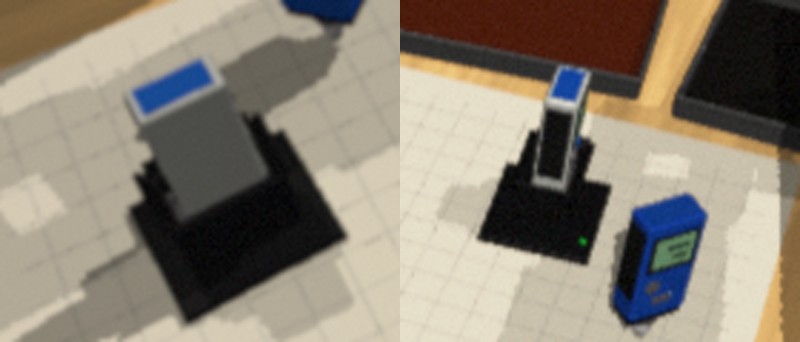

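The rings are solved, with fixed-camera agreement of about 0.7 mm and heights of about 10.5 and 12.3 mm. The crop shows the gauge standing in the dock with a blue label on its top. The screen faces away from the scene camera. Next I get the gauge pose from the label, then check it with the wrist camera from two places.

```bash
cat >> h.py <<'E'
def blue(img,roi=None):
    h=cv2.cvtColor(img,cv2.COLOR_BGR2HSV); m=cv2.inRange(h,(100,120,90),(125,255,255))
    if roi is not None:
        k=np.zeros_like(m);x0,y0,x1,y1=roi;k[y0:y1,x0:x1]=255;m&=k
    n,l,s,c=cv2.connectedComponentsWithStats(m)
    return [( (l==i).astype(np.uint8),c[i],s[i,4]) for i in 1+np.argsort(-s[1:,4]) if s[i,4]>25]
def outline(m):
    c=max(cv2.findContours(m,cv2.RETR_EXTERNAL,cv2.CHAIN_APPROX_NONE)[0],key=len); return c[:,0].astype(float)
def rect(P):
    (c,(a,b),t)=cv2.minAreaRect(P[:,:2].astype(np.float32)); t=t if a>b else t+90
    return np.array(c),max(a,b),min(a,b),((t+90)%180)-90   # centre, long, short, direction of long side (deg)
def qdown(yaw):
    "tool down, tool y axis along world direction yaw (rad)"
    y=np.array([np.cos(yaw),np.sin(yaw),0]);z=np.array([0,0,-1.]);x=np.cross(y,z)
    q=R.from_matrix(np.c_[x,y,z]).as_quat(); return q[[3,0,1,2]]
def wrays(c,st,uv):
    uv=np.atleast_2d(uv).astype(float);f=foc(c);d=uv-[c['cx'],c['cy']];r=np.linalg.norm(d,axis=1)+1e-9
    t=r/f;dc=np.c_[d/r[:,None]*np.sin(t)[:,None],np.cos(t)]
    M=np.array(c['mount']);T=rot(st['tool_rot'])
    return st['ee_pos']+T@M[:3,3],dc@M[:3,:3].T@T.T
def wplane(c,st,uv,z):
    e,d=wrays(c,st,uv); return e+d*((z-e[2])/d[:,2])[:,None]
E
python3 - <<'E'
from h import *
v=[]
for n,roi in(('scene',(90,255,130,285)),('side',(403,145,427,167))):
    c=bot.read_camera(n);m,cen,a=blue(c['image'],roi)[0]
    print(n,cen.round(1),a,rect(onplane(c,outline(m),145))); v.append(rays(c,cen))
print(tri(*v))
c=bot.read_camera('side');print('lookalike top',onplane(c,(452,200),140),'bowl',onplane(c,(327,165),55))
s=bot.read_state()
for d in(-90,-60,-30,0,30,60,90,120,150,180):
    q=bot.ik([494,-316,320],qdown(np.radians(d)));print(d,None if q is None else np.round(q,2))
E
```

```text
scene [108.9 270.2] 219 (array([ 494.93725586, -316.61889648]), 37.9157600402832, 17.34246063232422, -87.44904208183289)
side [415.3 155.1] 86 (array([ 497.2862854 , -318.23403931]), 39.46942138671875, 18.385845184326172, -87.20837473869324)
(array([ 496.87102563, -316.60793287,  146.11557769]), [np.float64(0.6559896069990812), np.float64(0.6559896069989807)])
lookalike top [[ 386.12298269 -205.6893227   140.        ]] bowl [[ 713.29813516 -310.66604511   55.        ]]
-90 [-0.63  0.33  1.26 -0.    1.55  0.94]
-60 [-0.63  0.33  1.26 -0.    1.55  0.42]
-30 [-0.63  0.33  1.26 -0.    1.55 -0.11]
0 [-0.63  0.33  1.26 -0.    1.55 -0.63]
30 [-0.63  0.33  1.26 -0.    1.55 -1.16]
60 [-0.63  0.33  1.26 -0.    1.55 -1.68]
90 [-0.63  0.33  1.26 -0.    1.55 -2.2 ]
120 None
150 None
180 [-0.63  0.33  1.26 -0.    1.55  2.51]
```

```bash
python3 - <<'E'
from h import *
q=qdown(np.radians(-87.3)); v=[];v2=[]
for i,p in enumerate(([470,-350,300],[510,-290,300])):
    bot.move_to(p,q) if i==0 else bot.servo_line(p,q)
    bot.dwell(.2)
    st=bot.read_state();c=bot.read_camera('wrist');im=c['image']
    cv2.imwrite(f'pics/w{i}.png',im)
    # expected pixel not needed: choose the blob whose projection is nearest
    for m,cen,a in blue(im):
        P=wplane(c,st,outline(m),146);r=rect(P)
        print(i,cen.round(1),a,r)
        if np.linalg.norm(r[0]-[496,-317])<15: v.append(wrays(c,st,cen))
print(tri(*v), st['clock'])
np.save('st.npy',[st['ee_pos']]); 
a=cv2.imread('pics/w0.png');b=cv2.imread('pics/w1.png');h=np.hstack([a,b]);cv2.imwrite('pics/w01.png',cv2.resize(h,(800,300),interpolation=cv2.INTER_AREA))
E
```

```text
0 [291.2 189.1] 975 (array([ 496.07061768, -314.79272461]), 38.130950927734375, 18.120588302612305, -86.58489632606506)
0 [185.8 293.5] 946 (array([ 393.18255615, -212.82034302]), 45.5184326171875, 24.060726165771484, 45.37017822265625)
1 [360.  238.3] 903 (array([ 496.34854126, -314.68347168]), 37.92673873901367, 18.06070899963379, -87.10379457473755)
1 [246.3 333.2] 868 (array([ 394.39471436, -210.0042572 ]), 46.863250732421875, 24.263587951660156, 44.689064025878906)
1 [  7.9 208.4] 48 (array([513.56542969,  79.42351532]), 34.322994232177734, 8.75874137878418, -50.22651672363281)
1 [  5.6 183.1] 44 (array([543.54083252,  75.04285431]), 27.829256057739258, 6.538600921630859, 36.39435958862305)
(array([ 495.87707678, -314.67910636,  144.92803498]), [np.float64(0.0030323134258384895), np.float64(0.0030323134260082534)]) 2.8583
```

View pics/w01.png

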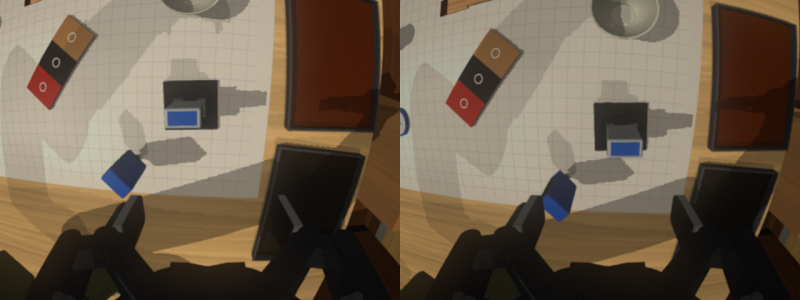

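Both wrist views show the gauge's blue label in the dock, at full-image pixels (291,189) and (360,238). The two views agree: top at (496,-315,145), long side at -87°. The lookalike stands about 145 mm away. Now I grasp.

```bash
python3 - <<'E'
from h import *
q=qdown(np.radians(-87.1)); X,Y=496.1,-315.2
bot.servo_line([X,Y,200],q,speed=200)
bot.servo_line([X,Y,107],q,speed=90,until_force=12) and print('CONTACT')
bot.move_gripper(45,50); bot.dwell(.2)
s=bot.read_state();print(s['ee_pos'],s['grip_width'],s['grip_force'],s['ft_force'],s['clock'])
np.save('grasp.npy',np.r_[s['ee_pos'],s['tool_rot']])
E
```

```text
[ 496.32122414 -315.36421507  107.50893541] 49.66534013662444 52.73342192173004 [-0.80606732  0.39644345  6.04772311] 5.3833
```

```bash
python3 - <<'E'
from h import *
g=np.load('grasp.npy');q=g[3:]
bot.servo_line([g[0],g[1],200],q,speed=70)
s=bot.read_state();print(s['grip_width'],s['grip_force'],s['ft_force'])
bot.servo_line([503.5,263.5,200],q,speed=260)
bot.servo_line([503.5,263.5,140],q,speed=100); bot.dwell(.3)
s=bot.read_state();print(s['ee_pos'],s['ft_force'],s['grip_width'],s['clock'])
C=[]
for n in('scene','side'):
    c=bot.read_camera(n);e=c['eye'];A=rot(c['attitude']);p=A.T@(np.array([503.5,263.5,55])-e);u=int(c['cx']+foc(c)*p[0]/p[2]);v=int(c['cy']+foc(c)*p[1]/p[2])
    print(n,u,v); cv2.imwrite(f'pics/z_{n}.png',c['image'])
    x0,y0=max(u-40,0),max(v-50,0);C.append(cv2.resize(c['image'][y0:y0+100,x0:x0+80],None,fx=5,fy=5,interpolation=cv2.INTER_CUBIC));print(x0,y0)
cv2.imwrite('pics/z.png',np.hstack(C))
E
```

```text
49.196395076709976 51.955938935279846 [ 0.48419216  0.10696141 -2.22215576]
[503.61335426 263.54331786 140.38448474] [ 0.7115129  -0.10498549 -2.13698457] 49.48439143009079 10.2833
scene 398 179
358 129
side 310 391
270 341
```

View pics/z.png

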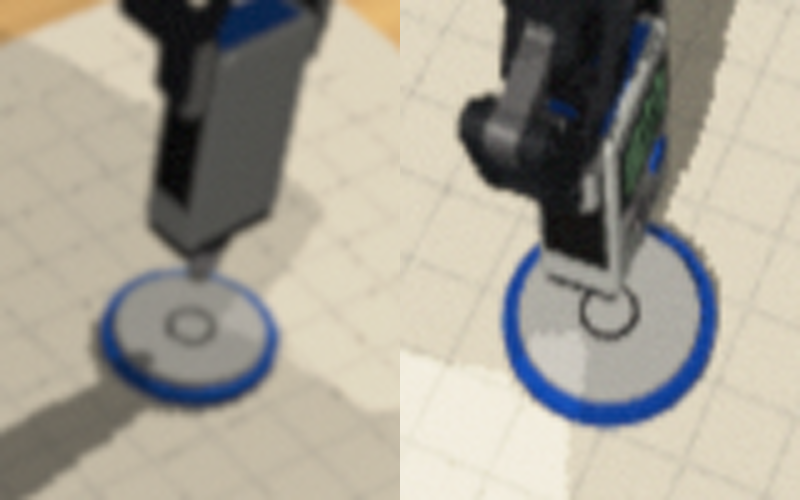

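The scene crop shows the gauge held upright over the zero plate, with its tip at crop (203,278), i.e. pixel (398.6,184.6). I project the tip and the box's bottom corners to check the grasp offset.

```bash
python3 - <<'E'
from h import *
c=bot.read_camera('scene');z0=140.4-97.5
f=lambda a:np.array(a)/5+[358,129]-.4
print('tip',onplane(c,f([(203,278)]),z0).round(1))
P=onplane(c,f([(150,220),(195,250),(270,212)]),z0+30);print(P.round(1),((P[0]+P[2])/2).round(1))
m=[(k,cen,a) for k,cen,a in blue(c['image'],(395,115,425,145))];print([(x[1],x[2]) for x in m])
c=bot.read_camera('side');P=onplane(c,np.array([(145,273),(218,293)])/5+[270,341]-.4,z0+30);print(P.round(1))
E
```

```text
tip [[505.4 262.9  42.9]]
[[489.5 242.9  72.9]
 [513.  247.9  72.9]
 [511.4 287.9  72.9]] [500.4 265.4  72.9]
[]
[[515.9 284.9  72.9]
 [490.8 281.9  72.9]]
```

The tip lies under the TCP within about 2 mm and the gauge is upright, so I press the zero plate.

```bash
cat >> h.py <<'E'
def press(x,y,zs,q,off=97.5):
    zc=zs+off
    bot.servo_line([x,y,zc+5],q,speed=80); bot.dwell(.2)
    f0=bot.read_state()['ft_force'][2]
    hit=bot.servo_line([x,y,zc-3.5],q,speed=12,until_force=2.2)
    s=bot.read_state();z=s['ee_pos'][2];print('hit',hit,'z-zc',round(z-zc,2),'df',round(s['ft_force'][2]-f0,2))
    if hit: bot.servo_line([x,y,max(z-1.5,zc-4)],q,speed=12)
    bot.dwell(.5)
    s=bot.read_state();print('press',s['ee_pos'].round(1),'df',(s['ft_force'][2]-f0).round(2),'grip',s['grip_force'].round(1))
    bot.dwell(.5); bot.servo_line([x,y,zc+25],q,speed=60)
    print('clock',bot.read_state()['clock'])
E
python3 - <<'E'
from h import *
q=np.load('grasp.npy')[3:]
press(503.5,263.5,12.2,q)
E
```

```text
hit True z-zc -2.07 df 3.59Traceback (most recent call last):
  File "<stdin>", line 3, in <module>
  File "h.py", line 63, in press
    s=bot.read_state();print('press',s['ee_pos'].round(1),'df',(s['ft_force'][2]-f0).round(2),'grip',s['grip_force'].round(1))
                                                                                                     ^^^^^^^^^^^^^^^^^^^^^
AttributeError: 'float' object has no attribute 'round'
```

```bash
sed -i "s/s\['grip_force'\].round(1)/round(s['grip_force'],1)/; s/max(z-1.5/max(z-0.8/" h.py
python3 - <<'E'
from h import *
q=np.load('grasp.npy')[3:]
s=bot.read_state();print(s['ee_pos'],s['ft_force'],s['grip_force'],s['clock'])
bot.dwell(.4)
bot.servo_line([503.5,263.5,145],q,speed=80)
s=bot.read_state();print(s['ft_force'],s['clock'])
bot.servo_line([643.6,-61.6,150],q,speed=220)
press(643.6,-61.6,10.4,q)
E
```

```text
[503.50943008 263.50409959 106.13018465] [0.32165524 0.47105376 2.02303493] 52.40721344947815 12.475
[ 0.3354936   0.25495887 -2.68215089] 13.5083
hit True z-zc -2.34 df 3.13
press [643.6 -61.6 104.8] df 4.21 grip 52.6
clock 18.5167
```

```bash
python3 - <<'E'
from h import *
q=np.load('grasp.npy')[3:]
for x,y in((593,-20.5),(542.6,20.3)):
    bot.servo_line([x,y,132.9],q,speed=80); press(x,y,10.4,q)
g=np.load('grasp.npy')
bot.servo_line([542.6,20.3,200],q,speed=120)
bot.servo_line([g[0],g[1],200],q,speed=220); bot.dwell(.3)
s=bot.read_state();print(s['ee_pos'],s['ft_force'],s['grip_width'],s['clock'])
c=bot.read_camera('wrist');cv2.imwrite('pics/d_w.png',c['image'])
C=[]
for n in('scene','side'):
    c=bot.read_camera(n);A=rot(c['attitude']);p=A.T@(np.array([496,-315,110])-c['eye']);u=int(c['cx']+foc(c)*p[0]/p[2]);v=int(c['cy']+foc(c)*p[1]/p[2])
    x0,y0=max(u-50,0),max(v-50,0);C.append(cv2.resize(c['image'][y0:y0+110,x0:x0+80],None,fx=5,fy=5,interpolation=cv2.INTER_CUBIC));print(n,x0,y0)
cv2.imwrite('pics/d.png',np.hstack(C))
E
```

```text
hit True z-zc -2.27 df 2.63
press [593.  -20.5 104.8] df 3.75 grip 52.6
clock 22.5167
hit True z-zc -2.21 df 3.53
press [542.6  20.3 104.9] df 3.45 grip 52.6
clock 26.5083
[ 496.44985492 -315.08523274  200.06938787] [-0.72306137  0.44048673 -3.25964586] 48.95095376651086 29.2083
scene 66 232
side 363 117
```

View pics/d.png

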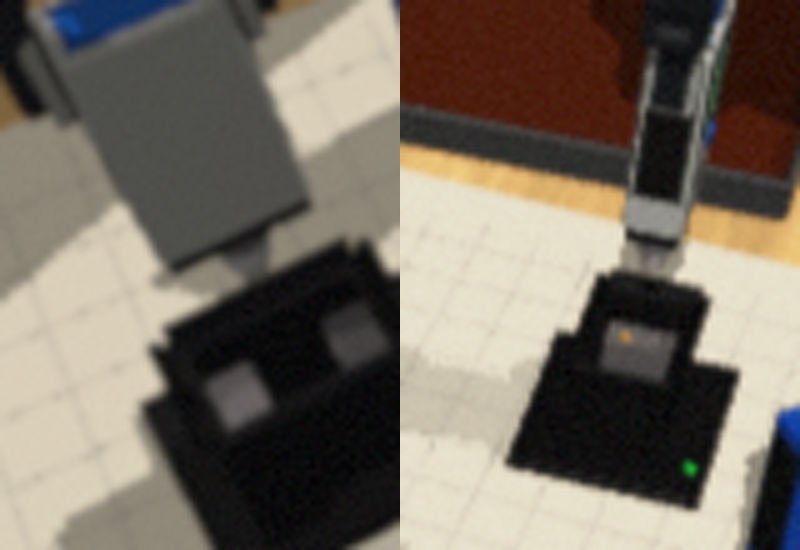

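The crops show the gauge upright above the open pocket, with the two ledges visible at scene crop (238,396) and (355,335). I lower it guarded, setting down by force.

```bash
python3 - <<'E'
from h import *
c=bot.read_camera('scene');P=onplane(c,np.array([(238,396),(355,335)])/5+[66,232]-.4,40);print('ledges',P.round(1),P.mean(0).round(1))
g=np.load('grasp.npy');q=g[3:]
if bot.servo_line([g[0],g[1],116],q,speed=60,until_force=6): print('early contact')
else:
    bot.dwell(.2);print('hit',bot.servo_line([g[0],g[1],104.5],q,speed=15,until_force=4))
s=bot.read_state();print(s['ee_pos'],s['ft_force'],s['clock'])
E
```

```text
ledges [[ 492.1 -339.5   40. ]
 [ 489.3 -297.2   40. ]] [ 490.7 -318.4   40. ]
hit True
[ 496.31337074 -315.35371952  107.5065803 ] [-0.54493501  0.14594758  5.68361637] 31.7333
```

It seated at z = 107.5, the same height as at the grasp. Now I release, retreat and verify.

```bash
python3 - <<'E'
from h import *
g=np.load('grasp.npy');q=g[3:]
bot.move_gripper(85); bot.dwell(.2)
bot.servo_line([g[0],g[1],200],q,speed=90)
bot.servo_line([470,-350,300],q,speed=150); bot.dwell(.3)
st=bot.read_state();c=bot.read_camera('wrist')
for m,cen,a in blue(c['image'])[:2]: print(cen.round(1),a,rect(wplane(c,st,outline(m),145)))
px={'scene':dict(red=(308,254),black=(304,282),tan=(299,312),zero=(396,194)),'side':dict(tan=(313,253),black=(327,273),red=(341,294),zero=(311,403))}
for n in px:
    k=bot.read_camera(n)
    for r,p in px[n].items(): print(n,r,np.round(ringc(k['image'],p,'black' if r=='zero' else 'white',9)[0][0],1))
    if n=='side': cv2.imwrite('pics/end.png',k['image'])
print(st['clock'],st['ft_force'],st['grip_width'])
E
```

```text
[292.7 189.6] 1000 (array([ 496.17630005, -314.58200073]), 37.9190788269043, 17.825620651245117, -87.63597059249878)
[185.9 293.6] 944 (array([ 392.72375488, -212.23022461]), 45.17919921875, 24.05451202392578, 45.65949630737305)
scene red [308.3 253.9]
scene black [303.6 281.3]
scene tan [298.5 311.3]
scene zero [395.8 193.8]
side tan [312.7 252.6]
side black [326.3 272.7]
side red [341.1 293.9]
side zero [311.3 402.6]
34.7417 [-0.01680287 -0.17045401  0.37586913] 84.88156391426203
```

View pics/end.png

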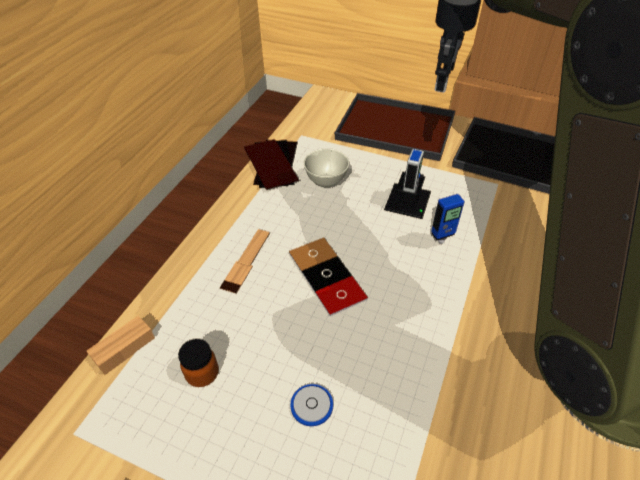

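The side view shows the gauge upright in the dock at (413,170), with everything else where it started and the gripper clear.

```bash
python3 -c "
from rig import bot
print(bot.finish_job())"
```

```text
the job is handed in; nothing more can be done
None
```

I pressed the gauge on the zero, tan, black and red rings in that order, set it back upright in its dock with nothing else moved, and handed the job in at about 35 s; the hand-in returned no verdict.

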